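Brace the preserve jar and unscrew its cap

TASK

Push the jar carrier along its rail until it clicks into the notch between the two brace jaws, so that the jar cannot turn. Then unscrew the jar's tight cap anticlockwise, stop turning soon after the threads let go, lift it straight up and finish still holding it level, clear of the jar and just above its mouth. Leave the jar upright in its carrier at that station, and leave the other tableware where it stands.

Things in the scene. Friction and masses are not known exactly. Their poses are not given: they have to be found in the camera images.
- stand: wooden opening stand fixed on the table, base 116 x 370 x 12 mm, straight rail along its own y. Origin: centre of the underside; z up. The carrier slides toward the stand's own -y. Two brace jaws (top 62 mm above the table, 50 mm long, 60 mm apart, flared entry on the +y side) stand either side of the rail at the stand's y = -50 mm
- carrier: steel jar carrier on the rail, 80 mm wide, 132 mm long, 17 mm thick, with a round socket for the jar. Origin: under the socket's axis; axes as the stand's. It slides along the stand's own y only, from a start of +40 to +80 mm to the notch at y = -50 mm (a sprung plunger drops in and centres it; about 4 N to push in or out), and some 30 mm beyond. Drag about 1.5 N
- post (a point): upright round wooden push post of the carrier, 18 mm diameter; this point lies on its axis 15 mm below its rounded top, 83 mm above the table. The post moves with the carrier and stands 75 mm behind the jar's axis (toward the stand's own +y)
- jar: white porcelain jar, loose, round foot (54 mm diameter) 9 mm deep in the carrier's socket, where it can spin; square body 58 x 58 mm, top 46 mm above the foot; neck 45 mm diameter up to 76 mm. Origin: centre of the foot's underside, 20 mm above the table; z up; own +x and -x point at the two gaps in its thread
- cap: round knurled steel screw cap, 62 mm diameter (64 over the ribs), 22 mm high. Origin: centre of its lower rim, closed 58 to 60 mm above the jar's origin; z up; own +x and -x point at its two inner lugs. Starts tight, x 80 to 105 degrees clockwise (from above) of the jar's x. A sprung seal pushes it up with 5 to 8 N; turning takes 0.2 to 0.4 N m
- cap_mid (a point): centre of the cap at mid height, 11 mm above its lower rim: the height to grip. Anticlockwise turning lifts the cap 2 mm per radian; after 45 to 75 degrees the lugs are out of the thread and it lifts straight off (its x then within 35 degrees of the jar's x, either way round). 80 degrees always suffices; beyond about 110 the lugs pass the gaps
- olive_bowl: bystander: white bowl of olives with a spoon, 154 mm wide, 81 mm high; origin at the centre of its underside
- pepper: bystander: dark wooden pepper mill, 53 mm diameter, 155 mm high; origin at the centre of its underside
- sugar: bystander: round white porcelain sugar jar with a knobbed lid, 93 mm diameter, 110 mm high; origin at the centre of its underside
- candle: bystander: glass tea-light holder, 60 mm diameter, 64 mm high; origin at the centre of its underside
- slicer: bystander: cheese slicer with a wooden handle lying on the table, 216 mm long; origin at the centre of its underside

How it is judged:
By the outcome, as a careful person would: the job done as asked, in the order asked, and still so for the second after the job is handed in, while the arm keeps its last pose, push and grip.
It also fails if it takes over 45 s, if anything falls off the work surface, if the arm or the gripper's body presses on something with over 40 N, if the wrist force passes 120 N, or if a joint passes its speed limit or range.

ROBOT

A 6-joint arm with a two-finger parallel gripper is mounted at the origin on a cart in front of the work surface, level with it; the furniture and walls round the work are solid. World frame = base frame: x ahead of the robot, y to its left, z up, the work surface at z = 0. Lengths are in m, angles in rad, forces in N, time in s.
With the tool pointing down it reaches from about 0.4 to 0.825 m from the base axis. Payload 7 kg.
Tool frame: the origin (TCP) lies midway between the tips of the shut fingers; the grasp point (between the pads) lies arm.hold_point_z behind it (arm.hold_point_z is the distance from the TCP to the grasp point, in m); z points along the fingers, y is the line along which they close (so a half turn about z gives the same grasp; the last joint's range is limited). The gripper opens to 88 mm and grips with 3 to 60 N. Pads are 19 mm wide; open, the fingers measure 130 mm over their backs; the gripper's body (78 mm by 193 mm) begins 47 mm behind the grasp point.
Start: joints at [-1.029, 0.359, 0.012, 0, -1.224, -0.288], TCP at [0.169, -0.653, 0.227] pointing down, gripper open.
Joint ranges: [-3.07, 3.07], [-1.43, 2.12], [-1.02, 1.25], [-3.03, 1.67], [-3.05, -0], [-3.03, 3.03]. Speed limits (rad/s): [2.39, 2.39, 3.01, 3.14, 3.14, 3.14].

INTERFACE

Orientations are given as [roll, pitch, yaw] about the fixed x, y, z axes, in that order (R = Rz(yaw) Ry(pitch) Rx(roll)).
In Python, from station import arm gives the robot as it stands.
- The arm moves only by the shell command python3 -m crank 'ROWS' [OPENING] [FORCE]. ROWS is JSON, a list that holds one entry, the list of rows, each a list of 4 numbers: the shift along the tool's x, y, z in units of 25 mm (1.0 is 25 mm), then the turn about the tool's z in units of 5 degrees (1.0 is 5 degrees). A call has 1 to 12 rows; each row is the pose to reach, as a shift and turn from the pose commanded when the call began, along the tool's axes at that moment; what a row does not reach only later rows make up. A row lasts 1/8 s, in which the tool goes at most 62.5 mm and 10.7 degrees, less where a joint would pass 70% of its speed; a pose out of reach is approached as far as the arm can. A call with a gripper value outside its range is refused whole. OPENING is the closure, from 0 (fully open) to 1 (shut), set as the call begins (- or left out, the last holds). The fingers move at their own pace and stop on an object; FORCE is the grip in N (left out, the last holds). Time passes only in rows, so rows that repeat a pose let the fingers close. It gives the time, the measured TCP pose, the force, the opening and the grip force at its end, in the units of the state.
- arm.get_state(): the state, without advancing time (a new reading comes with each control period).
- arm.grab_frame(name): name is "scene" or "side" or "wrist"; returns (picture, depth): 420x560x3 uint8, red, green, blue; 420x560 float32, m along the optical axis (not along the pixel's ray), 0 where there is no reading.
- arm.get_calibration(name): a dict with "mtx" (3x3 intrinsics, pixels), "R" (3x3) and "t" (3): a world point X has camera coordinates R X + t; the wrist camera has in their place "mount" (4x4, takes a point from camera to tool coordinates, whose origin is the TCP and whose axes are the flange's). Camera axes: x right, y down, z forward; pixel columns grow to the right and rows downward; lengths in m; the calibration is good to about 2 mm. A picture is of the moment at which its call begins: read the wrist's pose just before it. get_calibration takes no time and is no camera call.
- arm.job_done(): hands the job in; it is judged then, once.
Trained networks look in the newest picture that a camera, given by its name, has taken for a name from the list of things; names that differ only in an ending like _2 or _b are one class to them, and where a whole thing is asked for, a point or a joint stands for the part that bears it (a point fixed in the world has none). Each returns a list of dicts, best first, with "score" (0 to 1); they miss things now and then, are a little off and sometimes report something else, mostly with a low value. They report only what shows in the picture. A call takes as long as a camera call.
- arm.recognise(thing, camera): "extent" ([left, top, width, height] in pixels, round what is visible of it).
- arm.trace(thing, camera): "mask" (420x560 bool, what is visible of it) and "extent" ([left, top, width, height] in pixels, round what is visible of it).
The state is a dict: "t": time; "q": joint angles; "qd": joint speeds; "joint_efforts": joint torques, N m; "eef_pos": TCP position; "ee_rot": TCP orientation; "force": force on the tool from outside, world axes, zero at the start; "moment": the same for the moment, N m; "width": finger opening in m; "gripper_force": force on a finger pad.
Only numpy, scipy, OpenCV 4.12 (cv2) and the standard library are available. Lean on these libraries where they do the work, as an engineer would, in place of code of your own. Each camera call takes 0.05 s, during which the arm holds its last target. There are 200 camera calls.

## Working session

There is one attempt and no reset: what is moved stays moved. The work goes in short steps, Python scripts to look and compute and a shell command to move; the robot and the scene stay as the last step left them, time stands still between calls to the robot, and variables do not carry over. Pictures are saved under pics/ and viewed, at most 10 in all, crops included, and the job is handed in when it is done.

```bash
mkdir -p pics; ls; cat > h.py <<'E'
import numpy as np, cv2
from station import arm
def pts(cam,depth,mask):
    c=arm.get_calibration(cam);K=np.array(c["mtx"]);v,u=np.nonzero(mask&(depth>0));z=depth[v,u]
    P=np.c_[(u-K[0,2])/K[0,0]*z,(v-K[1,2])/K[1,1]*z,z]
    if "R" in c: return (P-np.array(c["t"]))@np.array(c["R"])
    from scipy.spatial.transform import Rotation as Ro
    s=arm.get_state();M=np.array(c["mount"]);P=P@M[:3,:3].T+M[:3,3]
    return P@Ro.from_euler("xyz",s["ee_rot"]).as_matrix().T+np.array(s["eef_pos"])
def save(n,im): cv2.imwrite("pics/"+n,im[:,:,::-1])
E
python3 - <<'E'
from h import *
s=arm.get_state();print(s, arm.hold_point_z)
ims=[]
for cam in("scene","side"):
    im,d=arm.grab_frame(cam);ims.append(im)
    for th in("cap","post","carrier","stand","jar","olive_bowl","pepper","sugar","candle","slicer"):
        r=arm.trace(th,cam)
        if r:
            P=pts(cam,d,r[0]["mask"]);print(cam,th,round(r[0]["score"],2),r[0]["extent"],len(P),np.median(P,0).round(3),np.percentile(P,3,axis=0).round(3),np.percentile(P,97,axis=0).round(3))
    save(cam+"0.png",im)
E
```

```text
pics
{'t': 0.0, 'q': array([-1.02889751e+00,  3.59365091e-01,  1.10497576e-02, -3.78246184e-04,
       -1.22406858e+00, -2.88109016e-01]), 'qd': array([-1.35488767e-03, -2.92621377e-04, -1.46197849e-03,  2.82777692e-04,
        8.16076254e-05,  7.47236381e-04]), 'joint_efforts': array([-1.81423053e-03, -5.82722962e+01,  2.93051845e+01,  6.99702144e+00,
        6.79300865e-03, -1.65119905e-04]), 'eef_pos': array([ 0.16934178, -0.65290721,  0.22562774]), 'ee_rot': array([ 3.13996946e+00, -1.10223806e-04, -2.88793158e+00]), 'force': array([-0.24792683,  0.85437944, -0.62841001]), 'moment': array([-0.00920437,  0.0435963 , -0.01150784]), 'gripper_force': 0.0, 'width': 0.08746012619677233} 0.0188
scene cap 0.63 [281.9, 210.6, 29.1, 25.3] 573 [0.483 0.145 0.1  ] [0.457 0.11  0.079] [0.513 0.167 0.103]
scene post 0.74 [261.2, 233.8, 58.2, 43.9] 1127 [0.473 0.203 0.028] [0.445 0.111 0.014] [0.522 0.229 0.093]
scene carrier 0.63 [262.2, 234.2, 55.5, 44.4] 1130 [0.475 0.205 0.028] [0.444 0.11  0.014] [0.523 0.229 0.093]
scene stand 0.61 [250.2, 178.6, 100.6, 115.7] 3237 [0.475 0.047 0.012] [ 0
[... 1004 characters left out ...]
09  0.012] [0.527 0.209 0.093]
side jar 0.52 [244.1, 207.1, 16.1, 16.7] 261 [0.491 0.108 0.055] [0.461 0.101 0.028] [0.518 0.131 0.074]
side olive_bowl 0.87 [196.0, 288.2, 64.0, 51.2] 2138 [ 0.416 -0.287  0.061] [ 0.354 -0.343  0.011] [ 0.476 -0.218  0.07 ]
side pepper 0.57 [307.6, 193.2, 18.4, 36.8] 499 [0.689 0.07  0.082] [0.671 0.061 0.013] [0.709 0.087 0.145]
side sugar 0.75 [297.5, 173.8, 25.5, 33.3] 564 [0.681 0.228 0.069] [0.648 0.209 0.017] [0.725 0.265 0.108]
side candle 0.66 [292.9, 252.9, 21.0, 32.2] 520 [ 0.632 -0.132  0.044] [ 0.606 -0.156  0.008] [ 0.659 -0.097  0.064]
side slicer 0.75 [245.4, 161.1, 42.0, 23.6] 278 [0.542 0.43  0.006] [ 0.471  0.363 -0.003] [0.629 0.514 0.02 ]
```

```bash
python3 - <<'E'
from h import *
out=[]
for cam in("scene","side"):
    im,d=arm.grab_frame(cam)
    P=pts(cam,d,np.ones(d.shape,bool)); v,u=np.nonzero(d>0)
    box=(P[:,0]>.38)&(P[:,0]<.58)&(P[:,1]>-.2)&(P[:,1]<.33)
    for n,a,b in(("base",.0075,.016),("carrier",.024,.033),("jaw",.056,.066),("captop",.096,.106)):
        Q=P[box&(P[:,2]>a)&(P[:,2]<b)]
        if n=="captop": Q=Q[np.linalg.norm(Q[:,:2]-[.486,.135],axis=1)<.045]
        r=cv2.minAreaRect((Q[:,:2]*1000).astype(np.float32));print(cam,n,len(Q),np.round(r[0],1),np.round(r[1],1),round(r[2],1),np.median(Q[:,2]).round(4))
    Q=P[box&(P[:,1]>.17)&(P[:,2]>.05)&(P[:,2]<.11)];print("post",len(Q),Q.mean(0),Q.min(0),Q.max(0))
    for t in("cap",):
        m=arm.trace(t,cam)[0]["mask"];Q=pts(cam,d,m);Q=Q[Q[:,2]>.097];print("cap",Q.min(0),Q.max(0),cv2.minEnclosingCircle((Q[:,:2]*1000).astype(np.float32)))
    c=im[160:310,220:370] if cam=="scene" else im[160:280,190:310]
    out.append(cv2.resize(c,(400,400*c.shape[0]//c.shape[1]),interpolation=cv2.INTER_CUBIC))
save("a.png",np.hstack(out))
E
```

```text
scene base 2101 [488.3  77.3] [116.4 369.5] 1.8 0.0109
scene carrier 981 [488.5  77.5] [111.3 364.8] 0.5 0.0281
scene jaw 530 [488.6 110.8] [113.1 222.5] 0.7 0.0609
scene captop 437 [486.1 138.3] [60.7 61.1] 28.0 0.1008
post 131 [0.48154908 0.21611218 0.07885128] [0.47509749 0.20492604 0.05003149] [0.49200964 0.22202118 0.09886274]
cap [0.4552013  0.10668365 0.09714119] [0.51727622 0.16985002 0.10418757] ((486.32916259765625, 138.21090698242188), 31.709970474243164)
side base 1507 [480.4  70. ] [136.9 373.5] 1.7 0.0115
side carrier 321 [493.3  68.9] [110.2 363.7] 0.8 0.0276
side jaw 317 [490.3  65.2] [112.9 143.8] 3.6 0.0613
side captop 206 [488.8 132. ] [63.9 63.8] 22.9 0.1009
post 44 [0.48621892 0.20495961 0.0872598 ] [0.47779719 0.19579757 0.06834634] [0.49479078 0.21552964 0.09982171]
cap [0.45980929 0.09886543 0.09703151] [0.51867769 0.16416074 0.10572725] ((486.8106994628906, 131.34487915039062), 34.51176452636719)
```

View pics/a.png

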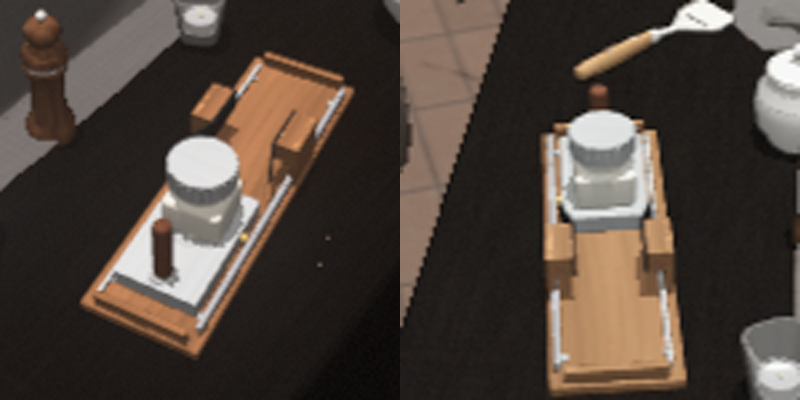

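View pics/scene0.png

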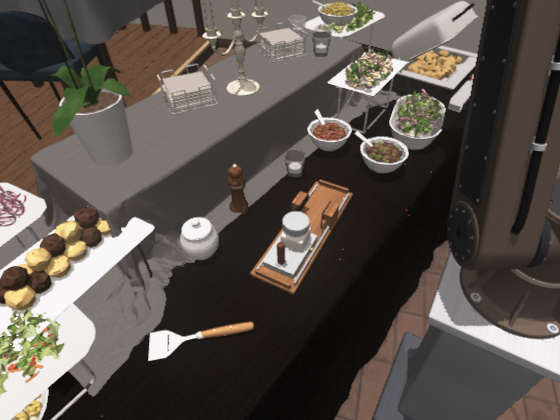

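The carrier, with its post at the near end (scene ≈ (281,252)) and its capped jar at (295,228), sits on the +y part of the stand. The jaws are at (300,202) and (328,213). The stand runs almost along world y, with its centre near (0.488, 0.077).

```bash
cat > row.py <<'E'
import sys
from h import *
# usage: row.py x y z yawdeg ...   (TCP targets) -> rows
s=arm.get_state();p=np.array(s["eef_pos"]);y0=s["ee_rot"][2]
from scipy.spatial.transform import Rotation as Ro
R=Ro.from_euler("xyz",s["ee_rot"]).as_matrix()
print("tcp",p.round(4),"rpy",np.degrees(s["ee_rot"]).round(2),"F",s["force"].round(1),"M",s["moment"].round(2),"q",s["q"].round(2),"t",s["t"],"w",s["width"].round(4))
a=np.array(list(map(float,sys.argv[1:]))).reshape(-1,4)
for r in a:
    d=R.T@(r[:3]-p)/.025; dy=(r[3]-np.degrees(y0)+180)%360-180
    print(d.round(2),round(-dy/5,2))
E
python3 row.py .42 -.3 .28 -125 .484 .15 .30 -88.6
```

```text
Traceback (most recent call last):
  File "row.py", line 7, in <module>
    print("tcp",p.round(4),"rpy",np.degrees(s["ee_rot"]).round(2),"F",s["force"].round(1),"M",s["moment"].round(2),"q",s["q"].round(2),"t",s["t"],"w",s["width"].round(4))
                                                                                                                                                      ^^^^^^^^^^^^^^^^
AttributeError: 'float' object has no attribute 'round'
```

```bash
sed -i 's/s\["width"\].round(4)/round(s["width"],4)/' row.py
python3 row.py .42 -.3 .28 -125 .484 .15 .30 -88.6
```

```text
tcp [ 0.1695 -0.6534  0.2265] rpy [ 180.     -0.   -165.46] F [0.3 0.4 0.3] M [ 0.01  0.02 -0.02] q [-1.03  0.36  0.01  0.   -1.22 -0.29] t 1.3 w 0.0875
[-13.25  11.17  -2.14] -8.09
[-20.25  27.95  -2.94] -15.37
```

```bash
python3 -m crank '[[[-13.25,11.2,-2.1,-8],[-13.25,11.2,-2.1,-8],[-13.25,11.2,-2.1,-8],[-13.25,11.2,-2.1,-8],[-13.25,11.2,-2.1,-8],[-13.25,11.2,-2.1,-8],[-20.2,28,-2.9,-15.4],[-20.2,28,-2.9,-15.4],[-20.2,28,-2.9,-15.4],[-20.2,28,-2.9,-15.4],[-20.2,28,-2.9,-15.4],[-20.2,28,-2.9,-15.4]]]'
python3 row.py .484 .15 .30 -88.6
```

```text
t: 2.8
eef_pos: [0.4564, 0.0202, 0.2925]
ee_rot: [-3.14, 0.001, -1.543]
force: [0.7, -0.2, 1.4]
width: 0.0877
gripper_force: 0.0
tcp [0.4564 0.0202 0.2925] rpy [-1.7991e+02  3.0000e-02 -8.8430e+01] F [ 0.7 -0.2  1.4] M [-0.09 -0.13  0.02] q [ 0.48 -0.05 -0.33  0.   -1.29 -0.45] t 2.8 w 0.0877
[-5.16 -1.25 -0.29] 0.03
```

```bash
python3 -m crank '[[[-2.5,-0.8,-0.3,0],[-4.8,-1.25,-0.3,0],[-4.8,-1.25,-0.3,0],[-4.8,-1.25,-0.3,0]]]'
python3 - <<'E'
from h import *
im,d=arm.grab_frame("wrist");save("w1.png",im)
P=pts("wrist",d,np.ones(d.shape,bool))
box=(P[:,0]>.38)&(P[:,0]<.6)&(P[:,1]>-.2)&(P[:,1]<.4)
print(P.min(0),P.max(0))
for n,a,b in(("base",.0075,.016),("carrier",.024,.033),("jaw",.056,.066),("cap",.096,.106)):
    Q=P[box&(P[:,2]>a)&(P[:,2]<b)]
    if len(Q)>5:
        r=cv2.minAreaRect((Q[:,:2]*1000).astype(np.float32));print(n,len(Q),np.round(r[0],1),np.round(r[1],1),round(r[2],1),Q.min(0).round(4),Q.max(0).round(4))
for t in("cap","post"):
    for r in arm.trace(t,"wrist")[:1]:
        Q=pts("wrist",d,r["mask"]);print(t,r["score"],r["extent"])
        lo=.097 if t=="cap" else .06
        Q=Q[Q[:,2]>lo];print(cv2.minEnclosingCircle((Q[:,:2]*1000).astype(np.float32)),Q.min(0),Q.max(0))
E
python3 row.py .484 .21 .15 -88.6 .484 .21 .07 -88.6
```

```text
t: 3.3
eef_pos: [0.4842, 0.1391, 0.2991]
ee_rot: [3.141, -0.0, -1.543]
force: [-0.2, -0.5, 0.0]
width: 0.0877
gripper_force: 0.0
[-0.48945181 -0.26028894 -0.74736618] [0.76004759 0.95269982 0.41292465]
base 13366 [483.8 174.9] [116.5 448.1] 1.8 [ 0.4236 -0.0499  0.0079] [0.5488 0.3999 0.016 ]
carrier 4799 [478.  104.7] [ 96. 303.] 0.1 [ 0.4298 -0.0468  0.024 ] [0.526  0.2563 0.033 ]
jaw 3283 [486.5 103.4] [113.3 207. ] 1.5 [ 0.4314 -0.0014  0.0561] [0.5454 0.2068 0.066 ]
cap 3415 [477.3 157.4] [ 63.1 110.4] 20.2 [0.4536 0.1036 0.096 ] [0.517  0.2175 0.106 ]
post 0.97 [242.1, 141.8, 74.3, 118.8]
((497.1189880371094, 168.12367248535156), 51.40269470214844) [0.45430333 0.11939488 0.06020014] [0.51662042 0.21695526 0.10327878]
tcp [0.4844 0.1379 0.2995] rpy [-1.7998e+02  1.0000e-02 -8.8530e+01] F [ 0.2 -0.7 -0. ] M [0.04 0.11 0.  ] q [ 0.67  0.03 -0.24  0.   -1.3  -0.64] t 3.45 w 0.0878
[-2.88 -0.06  5.98] 0.01
[-2.88 -0.06  9.18] 0.01
```

View pics/w1.png

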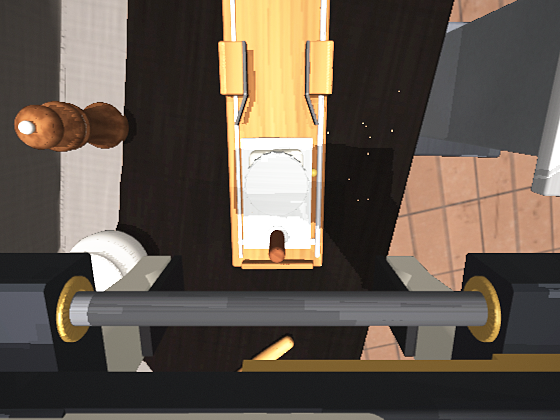

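The post shows at (277,245), right behind the cap at (277,185). Jaws are at (232,68) and (320,68). Lengthwise the rail is aligned with the image. Descending over the post to grip it.

```bash
python3 -m crank '[[[-1.8,0,0.5,0],[-2.9,-0.04,2.5,0],[-2.9,-0.04,4.8,0],[-2.9,-0.04,6.5,0],[-2.9,-0.04,8,0],[-2.9,-0.04,9,0],[-2.9,-0.04,9.3,0],[-2.9,-0.04,9.3,0]]]'
python3 row.py .4835 .21 .066 -88.5
```

```text
t: 4.45
eef_pos: [0.4839, 0.2109, 0.0672]
ee_rot: [-3.141, -0.0, -1.545]
force: [0.6, 0.4, 0.8]
width: 0.0879
gripper_force: 0.0
tcp [0.4839 0.2109 0.0672] rpy [-179.99   -0.    -88.5 ] F [0.6 0.4 0.8] M [0.01 0.13 0.06] q [ 0.78  0.28 -0.51  0.   -0.77 -0.76] t 4.45 w 0.0879
[0.04 0.02 0.05] -0.0
```

```bash
python3 -m crank '[[[0,0,0,0],[0,0,0,0],[0,0,0,0],[0,0,0,0],[0,0,0,0],[0,0,0,0],[0,0,0,0],[0,0,0,0]]]' 0.9 12
python3 row.py .4866 .1009 .066 -88.5
```

```text
t: 5.45
eef_pos: [0.4839, 0.2114, 0.0668]
ee_rot: [-3.141, 0.0, -1.544]
force: [2.9, -0.6, -0.2]
width: 0.0174
gripper_force: 12.0
tcp [0.4839 0.2114 0.0668] rpy [-179.97    0.    -88.45] F [ 2.9 -0.6 -0.2] M [-0.13 -0.72  0.01] q [ 0.78  0.28 -0.51  0.   -0.77 -0.76] t 5.45 w 0.0174
[4.42 0.01 0.03] 0.01
```

```bash
python3 -m crank '[[[0.3,0,0,0],[0.8,0,0,0],[1.3,0,0,0],[1.8,0,0,0],[2.3,0,0,0],[2.8,0,0,0],[3.2,0,0,0],[3.5,0,0,0],[3.7,0,0,0],[3.8,0,0,0],[3.8,0,0,0]]]'
python3 row.py .4866 .1009 .066 -88.5; for s in 3.95 ; do :; done
```

```text
t: 6.82
eef_pos: [0.4868, 0.1156, 0.0668]
ee_rot: [-3.14, 0.0, -1.544]
force: [7.2, -0.3, -6.6]
width: 0.0176
gripper_force: 12.0
tcp [0.4868 0.1156 0.0668] rpy [-1.7992e+02  1.0000e-02 -8.8480e+01] F [ 7.2 -0.3 -6.6] M [-0.02 -2.35 -0.02] q [ 0.63  0.24 -0.58  0.   -0.75 -0.6 ] t 6.825 w 0.0176
[0.59 0.03 0.03] 0.0
```

```bash
python3 -m crank '[[[0.1,-0.05,0,0],[0.2,-0.05,0,0],[0.3,-0.05,0,0],[0.36,-0.05,0,0],[0.36,-0.05,0,0]]]'
python3 row.py .4866 .1009 .066 -88.5
```

```text
t: 7.45
eef_pos: [0.4872, 0.1069, 0.0667]
ee_rot: [3.141, -0.001, -1.544]
force: [-0.2, -0.5, 0.5]
width: 0.0175
gripper_force: 12.0
tcp [0.4872 0.1069 0.0667] rpy [ 1.7996e+02 -4.0000e-02 -8.8460e+01] F [-0.2 -0.5  0.5] M [-0.12  0.16  0.02] q [ 0.61  0.24 -0.58  0.   -0.75 -0.58] t 7.45 w 0.0175
[0.24 0.03 0.03] 0.01
```

```bash
for i in 1; do python3 -m crank '[[[0.08,0,0,0],[0.08,0,0,0]]]'; done
python3 -m crank '[[[0.08,0,0,0],[0.08,0,0,0]]]'
python3 -m crank '[[[0.08,0,0,0],[0.08,0,0,0]]]'
python3 -m crank '[[[0.08,0,0,0],[0.08,0,0,0]]]'
```

```text
t: 7.7
eef_pos: [0.4873, 0.1051, 0.0667]
ee_rot: [3.141, -0.0, -1.544]
force: [-1.6, -0.9, 1.2]
width: 0.0178
gripper_force: 12.0
t: 7.95
eef_pos: [0.4873, 0.103, 0.0667]
ee_rot: [3.141, -0.001, -1.544]
force: [-3.4, -1.5, 1.0]
width: 0.0173
gripper_force: 12.0
t: 8.2
eef_pos: [0.4874, 0.1009, 0.0667]
ee_rot: [3.141, -0.001, -1.544]
force: [-2.1, -2.0, 2.3]
width: 0.0178
gripper_force: 12.0
t: 8.45
eef_pos: [0.4875, 0.0998, 0.0667]
ee_rot: [3.141, 0.001, -1.544]
force: [-4.2, 1.7, 2.4]
width: 0.0175
gripper_force: 12.0
```

The force along the rail changed sign (pull-in, then resistance), so the plunger has found the notch. I'll release the post, rise, and look.

```bash
python3 -m crank '[[[0,0,0,0],[0,0,0,0],[0,0,0,0],[0,0,0,0],[0,0,-1.5,0],[0,0,-3.5,0],[0.7,0,-5.5,0],[0.7,0,-7.5,0],[0.7,0,-8.5,0],[0.7,0,-8.5,0]]]' 0
python3 - <<'E'
from h import *
im,d=arm.grab_frame("wrist");save("w2.png",im)
P=pts("wrist",d,np.ones(d.shape,bool))
box=(P[:,0]>.42)&(P[:,0]<.56)&(P[:,1]>-.12)&(P[:,1]<.27)
f=lambda n,Q:print(n,len(Q),Q.min(0).round(4),Q.max(0).round(4))
B=P[box]
f("cap",B[(B[:,2]>.096)&(B[:,2]<.106)&(B[:,1]<.065)])
f("post",B[(B[:,2]>.06)&(B[:,2]<.1)&(B[:,1]>.075)])
J=B[(B[:,2]>.057)&(B[:,2]<.066)&(B[:,1]<.06)];f("jawL",J[J[:,0]<.456]);f("jawR",J[J[:,0]>.521])
E
python3 row.py .488 .025 .2 -88.5
```

```text
t: 9.7
eef_pos: [0.4892, 0.0823, 0.2816]
ee_rot: [-3.137, 0.002, -1.544]
force: [-1.0, 0.1, 0.1]
width: 0.0876
gripper_force: 0.0
cap 3982 [ 0.4559 -0.0068  0.0975] [0.519  0.0563 0.1045]
post 401 [0.4421 0.0756 0.0601] [0.5283 0.1081 0.0994]
jawL 1236 [ 0.4303 -0.0011  0.0595] [0.4559 0.0595 0.0646]
jawR 1178 [0.5211 0.0013 0.0594] [0.5442 0.0595 0.0651]
tcp [0.4884 0.0821 0.2799] rpy [-1.7991e+02  7.0000e-02 -8.8470e+01] F [ 0.  -0.  -1.3] M [0.03 0.15 0.01] q [ 0.56  0.02 -0.29 -0.   -1.26 -0.54] t 9.75 w 0.0876
[2.29 0.08 3.19] 0.01
```

View pics/w2.png

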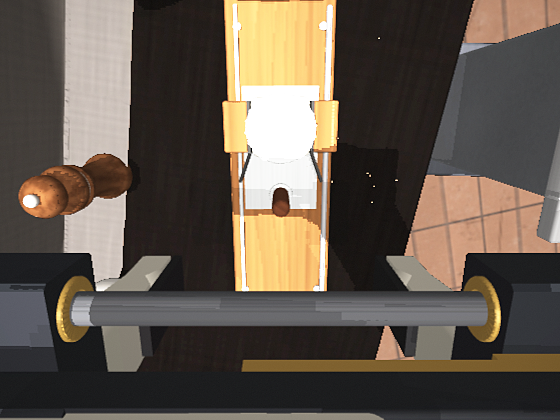

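Now the square body sits between the jaws at (236,126) and (325,126), with the cap at (280,125) and post at (281,200): it is notched. Next, the cap.

```bash
python3 row.py .4875 .0248 .16 -128.5 .4875 .0248 .071 -128.5
```

```text
tcp [0.4884 0.0821 0.2799] rpy [-1.7991e+02  7.0000e-02 -8.8470e+01] F [ 0.  -0.  -1.3] M [0.03 0.15 0.01] q [ 0.56  0.02 -0.29 -0.   -1.26 -0.54] t 9.75 w 0.0876
[2.3  0.1  4.79] 8.01
[2.3  0.11 8.35] 8.01
```

```bash
python3 -m crank '[[[1.2,0.05,1,2],[2.3,0.1,2.5,4],[2.3,0.1,4,6],[2.3,0.1,4.8,8],[2.3,0.1,4.8,8],[2.3,0.1,5.8,8],[2.3,0.1,6.8,8],[2.3,0.1,7.6,8],[2.3,0.1,8.3,8],[2.3,0.1,8.3,8]]]'
python3 row.py .4875 .0248 .071 -128.5
```

```text
t: 11.0
eef_pos: [0.4868, 0.0243, 0.0713]
ee_rot: [3.141, -0.002, -2.238]
force: [0.1, -0.2, 0.3]
width: 0.0877
gripper_force: 0.0
tcp [0.4868 0.0243 0.0713] rpy [ 1.7995e+02 -1.0000e-01 -1.2824e+02] F [ 0.1 -0.2  0.3] M [ 0.03  0.02 -0.03] q [ 0.45  0.22 -0.59  0.   -0.76 -1.12] t 11.0 w 0.0877
[-0.03 -0.01  0.01] 0.05
```

```bash
python3 -m crank '[[[-0.03,0,0,0],[-0.03,0,0,0],[-0.03,0,0,0],[-0.03,0,0,0],[-0.03,0,0,0]]]' 0.9 10
python3 -m crank '[[[0,0,0,0],[0,0,0,0],[0,0,0,0]]]' 0.9 50; python3 row.py
```

```text
t: 11.62
eef_pos: [0.4885, 0.025, 0.0723]
ee_rot: [-3.141, 0.001, -2.242]
force: [2.4, -2.4, 3.1]
width: 0.0622
gripper_force: 10.0
t: 12.0
eef_pos: [0.4884, 0.0251, 0.0722]
ee_rot: [-3.141, 0.001, -2.242]
force: [2.6, -2.0, 5.4]
width: 0.0618
gripper_force: 50.0
tcp [0.4884 0.0251 0.0722] rpy [-1.7995e+02  5.0000e-02 -1.2844e+02] F [ 2.6 -2.   5.4] M [-0.97 -0.94  0.05] q [ 0.45  0.22 -0.59  0.   -0.76 -1.13] t 12.0 w 0.0618
```

```bash
python3 -m crank '[[[0,0,-0.01,-1],[0,0,-0.02,-2],[0,0,-0.03,-3],[0,0,-0.03,-3]]]'; python3 row.py
python3 -m crank '[[[0,0,-0.01,-1],[0,0,-0.02,-2],[0,0,-0.03,-3],[0,0,-0.04,-4],[0,0,-0.05,-5],[0,0,-0.06,-6],[0,0,-0.06,-6]]]'; python3 row.py
```

```text
t: 12.5
eef_pos: [0.4875, 0.0252, 0.0725]
ee_rot: [3.141, 0.0, -1.981]
force: [-0.3, -0.2, 5.1]
width: 0.0616
gripper_force: 50.0
tcp [0.4875 0.0252 0.0725] rpy [ 179.98    0.   -113.48] F [-0.3 -0.2  5.1] M [-0.04  0.08  0.02] q [ 0.46  0.22 -0.59 -0.   -0.76 -0.86] t 12.5 w 0.0616
t: 13.38
eef_pos: [0.4877, 0.025, 0.0739]
ee_rot: [3.141, -0.0, -1.459]
force: [2.3, -0.7, 2.7]
width: 0.0617
gripper_force: 50.0
tcp [0.4877 0.025  0.0739] rpy [179.99  -0.   -83.58] F [ 2.3 -0.7  2.7] M [-0.57 -0.62 -0.03] q [ 0.45  0.21 -0.59 -0.   -0.76 -0.34] t 13.375 w 0.0617
```

```bash

python3 -m crank '[[[0,0,-0.01,-1]]]' >/dev/null; python3 row.py
python3 -m crank '[[[0,0,-0.01,-1]]]'>/dev/null; python3 row.py
python3 -m crank '[[[0,0,-0.01,-1]]]'>/dev/null; python3 row.py
python3 -m crank '[[[0,0,-0.01,-1]]]'>/dev/null; python3 row.py
```

```text
tcp [0.4878 0.0251 0.0741] rpy [-1.800e+02  1.000e-02 -7.858e+01] F [ 2.4 -1.9  1.3] M [-0.73 -0.96 -0.17] q [ 0.45  0.21 -0.59 -0.   -0.76 -0.26] t 13.5 w 0.0614
tcp [0.4878 0.0251 0.0744] rpy [-179.99    0.    -73.51] F [ 3.4 -2.1  0.8] M [-0.89 -1.1  -0.22] q [ 0.45  0.21 -0.59 -0.   -0.77 -0.17] t 13.625 w 0.0614
tcp [0.4881 0.0251 0.0747] rpy [-179.97   -0.    -68.5 ] F [ 3.  -1.9  2. ] M [-0.91 -1.12 -0.1 ] q [ 0.45  0.21 -0.59  0.   -0.77 -0.08] t 13.75 w 0.0611
tcp [0.4883 0.0251 0.0752] rpy [-1.7996e+02 -2.0000e-02 -6.3490e+01] F [ 3.6 -3.7  4.3] M [-0.88 -0.96 -0.12] q [ 0.45  0.21 -0.59  0.   -0.77  0.01] t 13.875 w 0.0614
```

```bash

python3 -m crank '[[[0,0,-0.01,-1]]]' >/dev/null; python3 row.py
python3 -m crank '[[[0,0,-0.01,-1]]]'>/dev/null; python3 row.py
python3 -m crank '[[[0,0,-0.06,0],[0,0,-0.06,0]]]'>/dev/null; python3 row.py
```

```text
tcp [0.4883 0.0251 0.0756] rpy [-1.7995e+02 -3.0000e-02 -5.8480e+01] F [ 3.  -2.9  4.9] M [-1.09 -0.98 -0.1 ] q [ 0.45  0.21 -0.59  0.   -0.77  0.09] t 14.0 w 0.0616
tcp [0.4884 0.0251 0.0758] rpy [-1.7994e+02 -4.0000e-02 -5.3480e+01] F [ 4.  -3.7  3.1] M [-1.12 -1.19 -0.11] q [ 0.45  0.21 -0.59  0.   -0.77  0.18] t 14.125 w 0.0616
tcp [0.4875 0.0251 0.0768] rpy [ 1.7998e+02  2.0000e-02 -5.3650e+01] F [ 1.9 -1.1  0.3] M [-0.42 -0.78 -0.02] q [ 0.45  0.21 -0.59 -0.   -0.77  0.18] t 14.375 w 0.0619
```

```bash

python3 -m crank '[[[0,0,-0.06,0],[0,0,-0.06,0]]]'>/dev/null; python3 row.py
python3 -m crank '[[[0,0,-0.08,0],[0,0,-0.08,0]]]'>/dev/null; python3 row.py
```

```text
tcp [0.4874 0.025  0.0784] rpy [ 1.7997e+02  2.0000e-02 -5.3510e+01] F [ 1.6 -1.  -0.2] M [-0.35 -0.32  0.01] q [ 0.45  0.21 -0.59 -0.   -0.78  0.18] t 14.625 w 0.0615
tcp [0.4877 0.025  0.0807] rpy [-180.      0.    -53.47] F [ 0.8 -0.6 -0.2] M [-0.35 -0.31 -0.03] q [ 0.45  0.21 -0.58 -0.   -0.78  0.18] t 14.875 w 0.0616
```

```bash

python3 -m crank '[[[0,0,-0.2,0],[0,0,-0.4,0],[0,0,-0.6,0],[0,0,-0.8,0],[0,0,-0.84,0],[0,0,-0.84,0],[0,0,-0.84,0],[0,0,-0.84,0]]]'>/dev/null; python3 row.py
python3 - <<'E'
from h import *
out=[]
for cam in("scene","side"):
    im,d=arm.grab_frame(cam)
    for t in("cap","jar","carrier"):
        r=arm.trace(t,cam)
        if r:
            Q=pts(cam,d,r[0]["mask"]);print(cam,t,round(r[0]["score"],2),len(Q),np.median(Q,0).round(3),np.percentile(Q,4,axis=0).round(3),np.percentile(Q,96,axis=0).round(3))
    c=im[150:280,240:370] if cam=="scene" else im[160:290,190:320]
    out.append(cv2.resize(c,(400,400),interpolation=cv2.INTER_CUBIC))
save("b.png",np.hstack(out))
E
```

```text
tcp [0.4876 0.025  0.1013] rpy [ 1.7998e+02  1.0000e-02 -5.3460e+01] F [-0.7  0.  -1.6] M [-0.03  0.2   0.03] q [ 0.45  0.18 -0.56 -0.   -0.83  0.18] t 15.875 w 0.0615
scene cap 0.74 455 [0.482 0.038 0.129] [0.458 0.006 0.11 ] [0.509 0.057 0.131]
scene jar 0.6 409 [0.481 0.049 0.065] [0.463 0.019 0.038] [0.511 0.056 0.094]
scene carrier 0.73 818 [0.481 0.102 0.029] [0.448 0.052 0.015] [0.523 0.118 0.091]
side cap 0.83 245 [0.498 0.007 0.129] [ 0.477 -0.009  0.11 ] [0.519 0.044 0.134]
side jar 0.7 365 [ 0.494 -0.     0.065] [ 0.467 -0.007  0.04 ] [0.518 0.029 0.096]
side carrier 0.53 272 [ 0.498 -0.013  0.026] [ 0.457 -0.02   0.01 ] [0.534 0.019 0.032]
```

View pics/b.png

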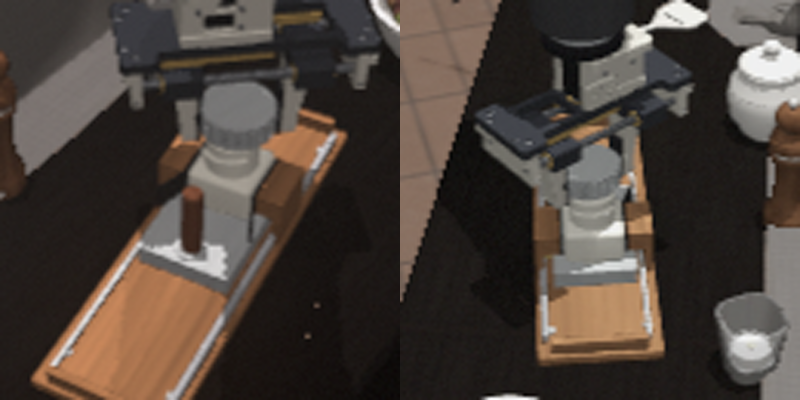

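Both crops show the cap held level above the neck: at (240,112) in the left one and (597,170) in the right. The jar is upright between the jaws with its foot in the carrier. The cap rim is about 12 mm above the mouth, so I'm handing in.

```bash
python3 -c "
from station import arm;print(arm.job_done())"
```

```text
the job is handed in; nothing more can be done
None
```

The job is handed in, with no verdict returned: the carrier is in the notch, the cap came free after about 75° anticlockwise and is held level about 12 mm above the mouth of the upright jar, and no other tableware was touched.

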